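# Turn the stirrer's click-stop dial up by four clicks

### The job

Turn up the speed dial of the bench stirrer by exactly four clicks from where it stands: with a fingertip push the upright peg on the dial round clockwise (seen from above), and stop when the dial has dropped into its fourth click, never running on to the fifth. Only touch and push: lift nothing, do not shift the stirrer on the bench, and leave the dish on its plate, the timer and the tube where they are.

Things in the scene. Friction and masses are not known exactly. Their poses are not given: they have to be found in the camera images.
- stirrer: white bench stirrer, 225 (x) x 130 (y) mm, loose on rubber feet, about 2.7 kg (slides if pushed with over about 10 N). Origin on the bench under the step in its top, z up, low front towards -x. Front (x -125 to 0 mm): a flat deck 44 mm high carrying the dial; rear (x 0 to +100 mm): raised to 67 mm, with a round metal plate whose top is 74 mm high
- dial_axis (a point): point on the dial's axis level with its flat face, 57 mm above the bench, 65 mm in front (-x) of the stirrer's origin; a hub cap rises 3 mm more. Round the dial a clamped grey ring bears a dot at each stop. At the start the peg stands 0 to 60 degrees round from the stirrer's -y side (robot's right) towards its front (-x), and clockwise from above carries it on round the front
- dial: speed dial: flat black disc 104 mm across on the front deck, with one upright peg near its rim on the dial's own -y side. Origin on its upright axis at deck height, z up. Sprung click stops every 20 degrees; pushing the peg over the crest half-way between two takes 2 to 3 N, then the dial snaps into the next by itself. At the start it rests in a stop, with two more below it and six above
- peg_top (a point): top centre of the dial's peg: a round peg 13 mm thick, 44 mm from the dial's axis, rising 30 mm above the dial's face to 87 mm above the bench; a grey line on the dial runs from the hub to it
- petri: a round shallow dish, 90 mm across and 12 mm high, standing loose on the stirrer's rear plate; origin at the centre of its underside
- timer: a small white bench timer, 66 x 66 x 20 mm, lying loose on the bench well left of the stirrer; origin at the centre of its underside
- tube: a capped 50 ml tube, 33 mm thick and 114 mm long (own y), lying loose on the bench right of the stirrer; origin under its centre

How it is judged:
By the outcome, as a careful person would: the job done as asked, in the order asked, and still so for the second after the job is handed in, with the robot touching nothing.
It also fails if it takes over 45 s, if anything falls off the work surface, if the arm or the gripper's body presses on something with over 40 N, if the wrist force passes 120 N, or if a joint passes its speed limit or range.

### The arm

A 6-joint arm with a two-finger parallel gripper is mounted at the origin on a cart in front of the work surface, level with it; the furniture and walls round the work are solid. World frame = base frame: x ahead of the robot, y to its left, z up, the work surface at z = 0. Lengths are in m, angles in rad, forces in N, time in s.
With the tool pointing down it reaches from about 0.35 to 0.975 m from the base axis. Payload 17.4 kg.
Tool frame: the origin (TCP) lies at the very end of the fingers, on their centre line; the grasp point (between the pads) lies 19 mm behind it (robot.pinch_z is the distance from the TCP to the grasp point, in m); z points along the fingers, y is the line along which they close (so a half turn about z gives the same grasp; the last joint's range is limited). The gripper opens to 85 mm and grips with 20 to 120 N. Pads are 22 mm wide; open, the fingers measure 114 mm over their backs; the gripper's body (76 mm by 85 mm) begins 54 mm behind the grasp point. The pads swing forward as they close: fully open they stand 13 mm farther back than shut.
Start: joints at [1.179, 0.116, 1.442, -0, 1.584, -0.038], TCP at [0.234, 0.633, 0.231] pointing down, gripper open.
Joint ranges: [-2.83, 2.83], [-0.83, 2.19], [0.07, 2.5], [-1.14, 4.28], [0.01, 3], [-2.97, 2.97]. Speed limits (rad/s): [1.89, 1.89, 2.22, 3.14, 3.14, 3.14].

### API

Orientations are given as a rotation vector (axis times angle).
In Python, from cell import readout, eyes, robot gives the robot as it stands.
- The arm moves only by the shell command python3 -m crank 'ROWS'. ROWS is JSON, a list of rows, each an object with "rot": the turn, a rotation vector about the tool's x, y, z in degrees, a list of three; "linear": the shift along the tool's x, y, z in mm, a list of three; "grip": the opening, from 0 (shut) to 1 (fully open). In form: [{"rot": [ax, ay, az], "linear": [dx, dy, dz], "grip": grip}, ...]. A call has 1 to 8 rows; each row is the pose to reach, as a shift and turn from the pose commanded when the call began, along the tool's axes at that moment; what a row does not reach only later rows make up. A row lasts 1/12 s, in which the tool goes at most 41.7 mm and 7.16 degrees, less where a joint would pass 70% of its speed; a pose out of reach is approached as far as the arm can. A call with a gripper value outside its range is refused whole. The fingers move at their own pace and stop on an object; the grip force is fixed at half the most. Time passes only in rows, so rows that repeat a pose let the fingers close. It gives the time, the measured TCP pose, the force, the opening and the grip force at its end, in the units of the state.
- readout.get_state(): the state, without advancing time (a new reading comes with each control period).
- eyes.snapshot(name): name is "scene" or "top" or "wrist"; returns a dict with "img" (420x560x3 uint8, blue, green, red), "camera_matrix" (3x3 intrinsics, pixels), "view" (4x4, takes a point from world to camera coordinates); the wrist camera has in their place "tool_from_camera" (4x4, takes a point from camera to tool coordinates, whose origin is the TCP and whose axes are the flange's). Camera axes: x right, y up, looking along -z (the intrinsics and any distortion apply to the point x, -y, -z); pixel columns grow to the right and rows downward; lengths in m; the calibration is good to about 2 mm. A picture is of the moment at which its call begins: read the wrist's pose just before it. There is no depth.
- robot.job_done(): hands the job in; it is judged then, once.
The state is a dict: "time": time; "joint_pos": joint angles; "dq": joint speeds; "tau": joint torques, N m; "tcp_pos": TCP position; "eef_rot": TCP orientation; "contact_force": force on the tool from outside, world axes, zero at the start; "wrist_torque": the same for the moment, N m; "grip_width": finger opening in m; "grip_force": force on a finger pad.
Only numpy, scipy, OpenCV 4.12 (cv2) and the standard library are available. Lean on these libraries where they do the work, as an engineer would, in place of code of your own. Each camera call takes 0.05 s, during which the arm holds its last target. There are 200 camera calls.

## Working session

There is one attempt and no reset: what is moved stays moved. The work goes in short steps, Python scripts to look and compute and a shell command to move; the robot and the scene stay as the last step left them, time stands still between calls to the robot, and variables do not carry over. Pictures are saved under pics/ and viewed, at most 10 in all, crops included, and the job is handed in when it is done.

```bash
mkdir -p pics; python3 - <<'E'
from cell import readout, eyes, robot
import cv2,numpy as np
s=readout.get_state();print(s)
for n in("top","scene"):
    d=eyes.snapshot(n);cv2.imwrite(f"pics/{n}0.png",d["img"]);np.savez(f"{n}0.npz",**{k:v for k,v in d.items()})
    print(n,[k for k in d],d["camera_matrix"],d["view"])
E
```

```text
{'time': 0.0, 'joint_pos': array([ 1.17920223e+00,  1.16479070e-01,  1.44225273e+00, -1.21204534e-05,
        1.58404273e+00, -3.78412578e-02]), 'dq': array([ 0.00015616, -0.00045954, -0.00070273,  0.00046169, -0.00108546,
       -0.00080291]), 'tau': array([-6.38558377e-04, -7.32014465e+01, -6.32464743e+01, -1.90506757e-04,
        6.64034320e-03,  2.61137109e-05]), 'tcp_pos': array([0.23379568, 0.63300527, 0.23057464]), 'eef_rot': array([-5.52738706e-01, -3.09234106e+00,  1.81777436e-03]), 'contact_force': array([-0.14304523,  0.61374203, -0.23290202]), 'wrist_torque': array([0.0224599 , 0.01475084, 0.03012235]), 'grip_force': 0.0, 'grip_width': 0.08530704936677536}
top ['img', 'camera_matrix', 'view'] [[453.81631013   0.         283.99189058]
 [  0.         453.81631013 204.24612047]
 [  0.           0.           1.        ]] [[-0.02647755 -0.99962317  0.0072432  -0.18943906]
 [ 0.99114567 -0.02530854  0.13034471 -0.54877694]
 [-0.13011227  0.01063027  0.99144228 -0.8831795 ]
 [ 0.          0.          0.          1.        ]]
scene ['img', 'camera_matrix', 'view'] [[391.72964054   0.         276.02748115]
 [  0.         391.72964054 205.14798412]
 [  0.           0.           1.        ]] [[ 0.81803264 -0.57514875 -0.00515008 -0.53022194]
 [ 0.38525253  0.54125112  0.74741402 -0.18462913]
 [-0.42708675 -0.61339314  0.66433859 -0.79844993]
 [ 0.          0.          0.          1.        ]]
```

View pics/top0.png

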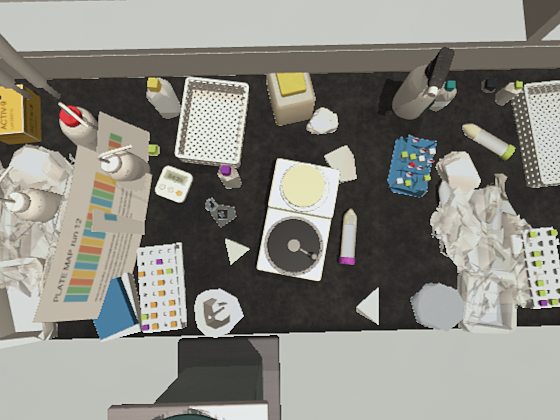

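View pics/scene0.png

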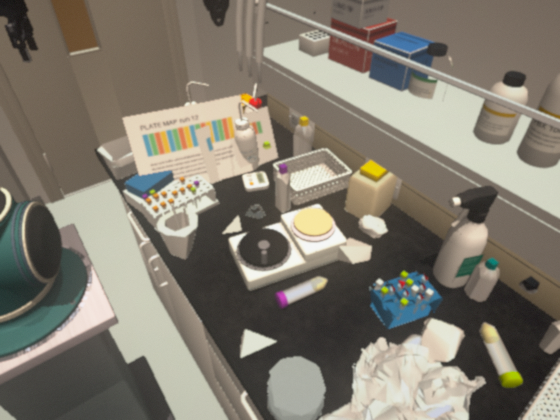

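The top view shows the stirrer at about (300,220), the dial centre near (295,245) and the peg towards the lower right. The timer is at (173,184), the tube at (348,238). Next I enlarge the dial area.

```bash
python3 - <<'E'
import cv2
i=cv2.imread("pics/top0.png");c=i[150:286,250:370];cv2.imwrite("pics/c0.png",cv2.resize(c,None,fx=4.4,fy=4.4,interpolation=cv2.INTER_CUBIC))
E
```

```text
(no output)
```

View pics/c0.png

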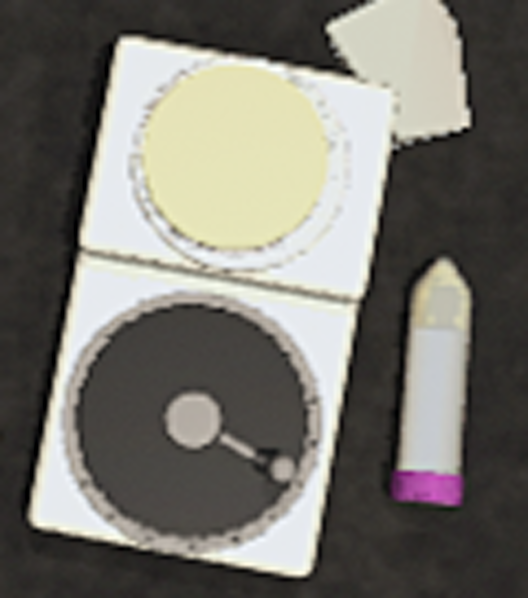

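The crop shows the hub at crop (193,419), the peg top at (284,468), deck front corners at (30,525) and (310,577), and the step ends at (80,250) and (360,300).

```bash
cat > h.py <<'E'
import numpy as np
def ray(K,V,u,v,z):
    d=np.array([(u-K[0,2])/K[0,0],-(v-K[1,2])/K[1,1],-1.]);R=V[:3,:3];o=-R.T@V[:3,3];w=R.T@d
    return o+w*(z-o[2])/w[2]
E
python3 - <<'E'
from h import *
d=np.load("top0.npz");K,V=d["camera_matrix"],d["view"]
f=lambda u,v,z:ray(K,V,250+u/4.4-.4,150+v/4.4-.4,z)
P={n:f(*a) for n,a in dict(hub=(193,419,.06),peg=(284,468,.087),fl=(30,525,.044),fr=(310,577,.044),sl=(80,247,.067),sr=(360,299,.067),rl=(118,37,.067),rr=(395,87,.067)).items()}
for n,p in P.items(): print(n,p.round(4))
r=P["peg"]-P["hub"];print(np.hypot(*r[:2]),np.degrees(np.arctan2(r[1],r[0])))
for a,b in(("fr","fl"),("sr","sl"),("fl","rl"),("fr","rr")):
    e=P[b]-P[a];print(a,b,np.hypot(*e[:2]),np.degrees(np.arctan2(e[1],e[0])))
E
```

```text
hub [ 0.4602 -0.2198  0.06  ]
peg [ 0.4372 -0.2574  0.087 ]
fl [ 0.4155 -0.1458  0.044 ]
fr [ 0.3891 -0.2705  0.044 ]
sl [ 0.5375 -0.1715  0.067 ]
sr [ 0.5111 -0.2952  0.067 ]
rl [ 0.6326 -0.1907  0.067 ]
rr [ 0.6065 -0.3148  0.067 ]
0.044138260001792204 -121.5097491286484
fr fl 0.1274592143518736 78.07056452613435
sr sl 0.1265107613835366 77.93591753990472
fl rl 0.22176568502886915 -11.694849094816542
fr rr 0.22189103373406135 -11.52943064729587
```

Everything measured agrees with the sizes given: peg radius 44.1 mm, deck width 127 mm, stirrer yaw about -11.7°. The peg stands about 20° round, at world angle -121.5°, so the target is 158.5°. I shut the fingers, lift, and travel clear of the plate-map board.

```bash
python3 -m crank '[{"rot":[0,0,0],"linear":[0,0,-40],"grip":0},{"rot":[0,0,0],"linear":[0,0,-80],"grip":0},{"rot":[0,0,0],"linear":[0,0,-120],"grip":0},{"rot":[0,0,0],"linear":[0,0,-160],"grip":0},{"rot":[0,0,0],"linear":[0,0,-180],"grip":0}]'
python3 -m crank '[{"rot":[0,0,0],"linear":[-300,-190,0],"grip":0},{"rot":[0,0,0],"linear":[-300,-190,0],"grip":0},{"rot":[0,0,0],"linear":[-300,-190,0],"grip":0},{"rot":[0,0,0],"linear":[-300,-190,0],"grip":0},{"rot":[0,0,0],"linear":[-300,-190,0],"grip":0},{"rot":[0,0,0],"linear":[-300,-190,0],"grip":0},{"rot":[0,0,0],"linear":[-300,-190,0],"grip":0},{"rot":[0,0,0],"linear":[-300,-190,0],"grip":0}]'
```

```text
time: 0.52
tcp_pos: [0.2338, 0.633, 0.4166]
eef_rot: [0.553, 3.092, 0.007]
contact_force: [-0.1, -0.2, 0.4]
grip_width: 0.0256
grip_force: 0.0
time: 1.18
tcp_pos: [0.437, 0.3665, 0.4111]
eef_rot: [-0.553, -3.093, 0.0]
contact_force: [0.7, -0.2, -0.2]
grip_width: -0.0002
grip_force: 0.0
```

```bash
python3 -m crank '[{"rot":[0,0,0],"linear":[-194,-287,0],"grip":0},{"rot":[0,0,0],"linear":[-194,-287,0],"grip":0},{"rot":[0,0,0],"linear":[-194,-287,0],"grip":0},{"rot":[0,0,0],"linear":[-194,-287,0],"grip":0},{"rot":[0,0,0],"linear":[-194,-287,0],"grip":0},{"rot":[0,0,0],"linear":[-194,-287,0],"grip":0},{"rot":[0,0,0],"linear":[-194,-287,0],"grip":0},{"rot":[0,0,0],"linear":[-194,-287,0],"grip":0}]' >/dev/null
python3 -m crank '[{"rot":[0,0,5],"linear":[-55,-304,130],"grip":0},{"rot":[0,0,11],"linear":[-55,-304,130],"grip":0},{"rot":[0,0,11],"linear":[-55,-304,130],"grip":0},{"rot":[0,0,11],"linear":[-55,-304,130],"grip":0},{"rot":[0,0,11],"linear":[-55,-304,130],"grip":0},{"rot":[0,0,11],"linear":[-55,-304,130],"grip":0},{"rot":[0,0,11],"linear":[-55,-304,130],"grip":0},{"rot":[0,0,11],"linear":[-55,-304,130],"grip":0}]'
python3 - <<'E'
from cell import readout, eyes
import cv2,numpy as np
from scipy.spatial.transform import Rotation as R
s=readout.get_state();M=R.from_rotvec(s["eef_rot"]).as_matrix();print(s["tcp_pos"],M.round(3),s["joint_pos"])
d=eyes.snapshot("wrist");np.savez("w1.npz",tcp=s["tcp_pos"],M=M,**d);print(d["tool_from_camera"].round(3));cv2.imwrite("pics/w1.png",d["img"])
E
```

```text
time: 2.52
tcp_pos: [0.4613, -0.2597, 0.2811]
eef_rot: [0.847, 3.025, 0.0]
contact_force: [1.4, -0.2, 0.1]
grip_width: -0.0003
grip_force: 0.0
[ 0.46127783 -0.25969031  0.28112884] [[-0.855  0.519  0.   ]
 [ 0.519  0.855  0.   ]
 [-0.     0.    -1.   ]] [-5.60966729e-01 -2.11891681e-01  1.67808788e+00  4.03564566e-05
  1.67536118e+00 -1.58582990e+00]
[[ 0.     0.948  0.318  0.082]
 [ 1.     0.    -0.001 -0.001]
 [-0.001  0.318 -0.948 -0.142]
 [ 0.     0.     0.     1.   ]]
```

View pics/w1.png

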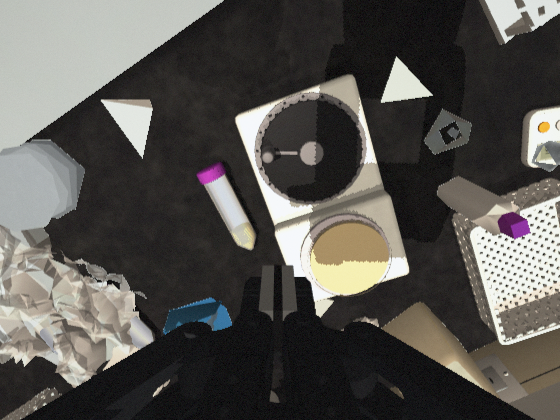

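The wrist view shows the hub at (312,152), the peg top at (267,157) and the shut fingertips at (261–295,265).

```bash
python3 - <<'E'
from h import *
import cv2
d=np.load("w1.npz");K=d["camera_matrix"];T=np.eye(4);T[:3,:3]=d["M"];T[:3,3]=d["tcp"];V=np.linalg.inv(T@d["tool_from_camera"])
h=ray(K,V,312,152,.06);p=ray(K,V,267,157,.087);r=p-h
print(K[0,0],h,p,np.hypot(*r[:2]),np.degrees(np.arctan2(r[1],r[0])))
for u,v in((261,265),(295,265)):
    q=ray(K,V,u,v,d["tcp"][2]);print((T[:3,:3].T@(q-d["tcp"]))*1e3)
c=d["img"][80:215,225:385];cv2.imwrite("pics/w1c.png",cv2.resize(c,None,fx=4.4,fy=4.4,interpolation=cv2.INTER_CUBIC))
E
```

```text
358.96198521476435 [ 0.45900094 -0.21774787  0.06      ] [ 0.43602097 -0.25623215  0.087     ] 0.04482319149270082 -120.84252902394188
[ 9.76017976e+00 -7.83254522e+00 -6.60332408e-04]
[ 9.75381018e+00  7.12414253e+00 -6.78035651e-05]
```

View pics/w1c.png

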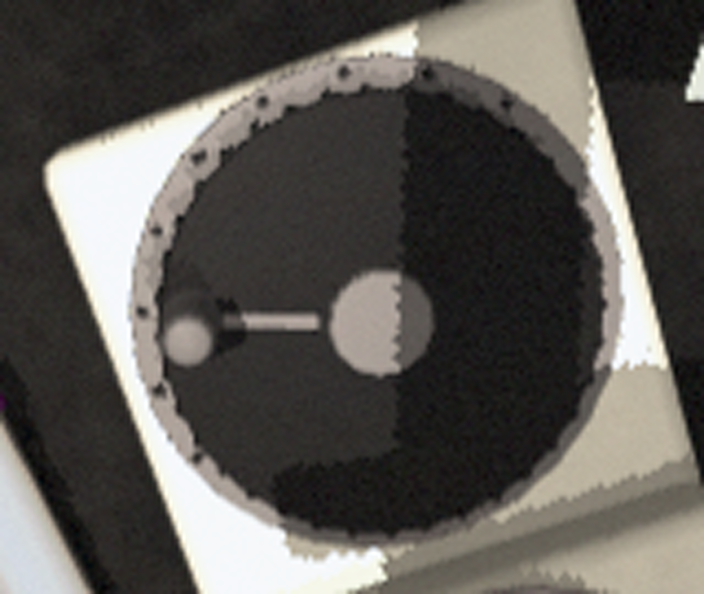

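The dots on the ring run, in crop pixels, from the current stop (143,313) through 1 (157,231), 2 (197,157) and 3 (262,103) to 4 (343,72). Both views agree to about 1.5 mm. I descend behind the peg.

```bash
python3 -m crank '[{"rot":[0,0,0],"linear":[-6,-10,40],"grip":0},{"rot":[0,0,0],"linear":[-6,-10,80],"grip":0},{"rot":[0,0,0],"linear":[-6,-10,120],"grip":0},{"rot":[0,0,0],"linear":[-6,-10,150],"grip":0},{"rot":[0,0,0],"linear":[-6,-10,175],"grip":0},{"rot":[0,0,0],"linear":[-6,-10,195],"grip":0},{"rot":[0,0,0],"linear":[-6,-10,208],"grip":0},{"rot":[0,0,0],"linear":[-6,-10,212],"grip":0}]'
cat > plan.py <<'E'
# plan rows: finger centre rides the dial circle; argument: list of peg angles (deg clockwise from start)
import sys,numpy as np
from cell import readout
from scipy.spatial.transform import Rotation as R
H=np.array([.4596,-.2188]);th0=-121.2
s=readout.get_state();M=R.from_rotvec(s["eef_rot"]).as_matrix();x=M[:,0];psi=np.degrees(np.arctan2(x[1],x[0]))
print(s["tcp_pos"].round(4),psi.round(1),s["contact_force"].round(1),s["time"])
for a in map(float,sys.argv[1:]):
    th=np.radians(th0-a);r=np.array([np.cos(th),np.sin(th)]);t=np.array([r[1],-r[0]])
    p=np.append(H+.044*r-.0175*t,.068)
    dz=(psi-(th0-a-90)+180)%360-180
    print(a,dz.round(1),(M.T@(p-s["tcp_pos"])*1e3).round(1))
E
python3 plan.py -6 0 4 8 12 14 20 24 28 32 34
```

```text
time: 3.23
tcp_pos: [0.4614, -0.2691, 0.0678]
eef_rot: [-0.846, -3.023, -0.001]
contact_force: [-0.5, -0.4, 0.9]
grip_width: -0.0002
grip_force: 0.0
[ 0.4614 -0.2691  0.0678] 148.7 [-0.5 -0.4  0.9] 3.2333
-6.0 -6.1 [ 5.6  0.1 -0.2]
0.0 -0.1 [10.1 -1.9 -0.2]
4.0 3.9 [13.2 -3.1 -0.2]
8.0 7.9 [16.4 -4.  -0.2]
12.0 11.9 [19.6 -4.6 -0.2]
14.0 13.9 [21.2 -4.9 -0.2]
20.0 19.9 [26.2 -5.3 -0.1]
24.0 23.9 [29.5 -5.3 -0.1]
28.0 27.9 [32.8 -5.  -0.1]
32.0 31.9 [36.  -4.6 -0.1]
34.0 33.9 [37.7 -4.2 -0.1]
```

```bash
python3 -m crank '[{"rot":[0,0,0],"linear":[4,-1,0],"grip":0},{"rot":[0,0,0],"linear":[7,-1.5,0],"grip":0},{"rot":[0,0,0],"linear":[10,-1.9,0],"grip":0},{"rot":[0,0,2],"linear":[11.6,-2.5,0],"grip":0},{"rot":[0,0,4],"linear":[13.2,-3.1,0],"grip":0},{"rot":[0,0,6],"linear":[14.8,-3.6,0],"grip":0}]'; python3 plan.py 8 10 12 14
python3 -m crank '[{"rot":[0,0,2],"linear":[1.6,-0.3,0],"grip":0},{"rot":[0,0,4],"linear":[3.2,-0.4,0],"grip":0},{"rot":[0,0,6],"linear":[4.8,-0.4,0],"grip":0},{"rot":[0,0,8],"linear":[6.4,-0.4,0],"grip":0}]'; python3 plan.py 16 20 24 28 30 32 34
```

```text
time: 3.73
tcp_pos: [0.4481, -0.2653, 0.0715]
eef_rot: [1.006, 2.973, -0.001]
contact_force: [1.8, -1.8, -0.4]
grip_width: 0.0001
grip_force: 1.0
[ 0.4481 -0.2653  0.0715] 142.6 [ 1.8 -1.8 -0.4] 3.7333
8.0 1.8 [ 3.  -0.6  3.5]
10.0 3.8 [ 4.5 -1.1  3.5]
12.0 5.8 [ 6.1 -1.6  3.5]
14.0 7.8 [ 7.7 -2.   3.5]
time: 4.07
tcp_pos: [0.4425, -0.2617, 0.0714]
eef_rot: [1.211, 2.897, -0.001]
contact_force: [-0.0, 0.1, 0.1]
grip_width: 0.0002
grip_force: 0.0
[ 0.4425 -0.2617  0.0714] 134.6 [-0.   0.1  0.1] 4.0667
16.0 1.8 [ 2.4 -2.2  3.4]
20.0 5.8 [ 5.6 -3.3  3.4]
24.0 9.8 [ 8.8 -4.   3.4]
28.0 13.8 [12.  -4.6  3.4]
30.0 15.8 [13.7 -4.8  3.4]
32.0 17.8 [15.3 -5.   3.4]
34.0 19.8 [17.  -5.   3.4]
```

The first click shows as a force rise to 2.5 N and then zero. Second click next.

```bash
python3 -m crank '[{"rot":[0,0,2],"linear":[2.4,-2.2,0],"grip":0},{"rot":[0,0,6],"linear":[5.6,-3.3,0],"grip":0},{"rot":[0,0,8],"linear":[7.2,-3.7,0],"grip":0},{"rot":[0,0,10],"linear":[8.8,-4,0],"grip":0},{"rot":[0,0,11.5],"linear":[10.1,-4.3,0],"grip":0},{"rot":[0,0,13],"linear":[11.3,-4.5,0],"grip":0}]'; python3 plan.py 28
python3 -m crank '[{"rot":[0,0,1.5],"linear":[1.2,-0.2,0],"grip":0},{"rot":[0,0,3],"linear":[2.4,-0.3,0],"grip":0},{"rot":[0,0,4.5],"linear":[3.6,-0.3,0],"grip":0},{"rot":[0,0,6],"linear":[4.8,-0.3,0],"grip":0}]'; python3 plan.py  34 36 40 44 48 50 52 54
```

```text
time: 4.57
tcp_pos: [0.4315, -0.2569, 0.0715]
eef_rot: [1.53, 2.741, -0.0]
contact_force: [0.7, -0.7, -0.6]
grip_width: -0.0002
grip_force: 0.7
[ 0.4315 -0.2569  0.0715] 121.6 [ 0.7 -0.7 -0.6] 4.5667
28.0 0.8 [ 0.8 -0.3  3.5]
time: 4.9
tcp_pos: [0.4286, -0.2529, 0.0714]
eef_rot: [1.672, 2.657, -0.0]
contact_force: [-0.1, -0.3, 0.0]
grip_width: -0.0
grip_force: 0.0
[ 0.4286 -0.2529  0.0714] 115.6 [-0.1 -0.3  0. ] 4.9
34.0 0.8 [ 0.5 -1.5  3.4]
36.0 2.8 [ 2.  -2.1  3.4]
40.0 6.8 [ 5.2 -3.1  3.4]
44.0 10.8 [ 8.4 -3.8  3.4]
48.0 14.8 [11.7 -4.3  3.4]
50.0 16.8 [13.3 -4.5  3.4]
52.0 18.8 [15.  -4.6  3.4]
54.0 20.8 [16.6 -4.6  3.4]
```

```bash
python3 -m crank '[{"rot":[0,0,3],"linear":[2,-2.1,0],"grip":0},{"rot":[0,0,7],"linear":[5.2,-3.1,0],"grip":0},{"rot":[0,0,9],"linear":[6.8,-3.5,0],"grip":0},{"rot":[0,0,11],"linear":[8.4,-3.8,0],"grip":0},{"rot":[0,0,13],"linear":[10.1,-4.1,0],"grip":0},{"rot":[0,0,14],"linear":[11,-4.2,0],"grip":0}]'; python3 plan.py 48
python3 -m crank '[{"rot":[0,0,1.5],"linear":[1.2,-0.2,0],"grip":0},{"rot":[0,0,3],"linear":[2.4,-0.3,0],"grip":0},{"rot":[0,0,4.5],"linear":[3.6,-0.3,0],"grip":0},{"rot":[0,0,6],"linear":[4.8,-0.3,0],"grip":0}]'; python3 plan.py  54 56 60 64 68 70 72 74
python3 - <<'E'
from cell import eyes
import cv2
d=eyes.snapshot("wrist");cv2.imwrite("pics/w2.png",d["img"])
E
```

```text
time: 5.4
tcp_pos: [0.42, -0.2448, 0.0713]
eef_rot: [1.984, 2.433, 0.0]
contact_force: [1.1, -0.9, 0.3]
grip_width: 0.0002
grip_force: 0.6
[ 0.42   -0.2448  0.0713] 101.6 [ 1.1 -0.9  0.3] 5.4
48.0 0.8 [ 0.6 -0.3  3.3]
time: 5.73
tcp_pos: [0.4187, -0.24, 0.0709]
eef_rot: [2.108, 2.328, 0.0]
contact_force: [0.2, 0.2, -0.1]
grip_width: 0.0003
grip_force: 0.0
[ 0.4187 -0.24    0.0709] 95.7 [ 0.2  0.2 -0.1] 5.7333
54.0 0.9 [ 0.2 -1.5  2.9]
56.0 2.9 [ 1.8 -2.   2.9]
60.0 6.9 [ 5.  -3.   2.9]
64.0 10.9 [ 8.2 -3.7  2.9]
68.0 14.9 [11.5 -4.2  2.9]
70.0 16.9 [13.1 -4.4  2.9]
72.0 18.9 [14.7 -4.5  2.9]
74.0 20.9 [16.4 -4.5  2.9]
```

View pics/w2.png

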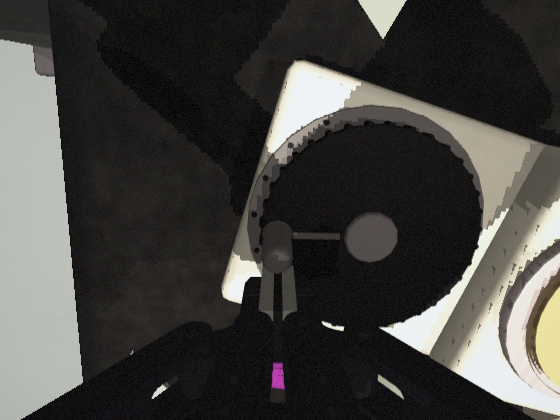

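The dial line points left from the hub at (371,237), between the dots at (257,250), which is dot 2, and (254,214), which is dot 3. That puts the dial at about 53°, just past the third crest and possibly still snapping. I wait three rows and look again.

```bash
python3 -m crank '[{"rot":[0,0,0],"linear":[0,0,0],"grip":0},{"rot":[0,0,0],"linear":[0,0,0],"grip":0},{"rot":[0,0,0],"linear":[0,0,0],"grip":0}]'
python3 plan.py  54 56 60 64 68 70 72 74
python3 - <<'E'
from cell import eyes
import cv2
d=eyes.snapshot("wrist");cv2.imwrite("pics/w3.png",cv2.resize(d["img"][80:330,200:510],None,fx=2.3,fy=2.3))
E
```

```text
time: 6.03
tcp_pos: [0.4186, -0.24, 0.0703]
eef_rot: [2.106, 2.33, 0.0]
contact_force: [-0.3, 0.2, 0.1]
grip_width: 0.0002
grip_force: 0.0
[ 0.4186 -0.24    0.0703] 95.8 [-0.3  0.2  0.1] 6.0333
54.0 1.0 [ 0.2 -1.4  2.3]
56.0 3.0 [ 1.8 -2.   2.3]
60.0 7.0 [ 5.  -2.9  2.3]
64.0 11.0 [ 8.2 -3.6  2.3]
68.0 15.0 [11.5 -4.1  2.3]
70.0 17.0 [13.1 -4.3  2.3]
72.0 19.0 [14.8 -4.4  2.3]
74.0 21.0 [16.4 -4.5  2.3]
```

View pics/w3.png

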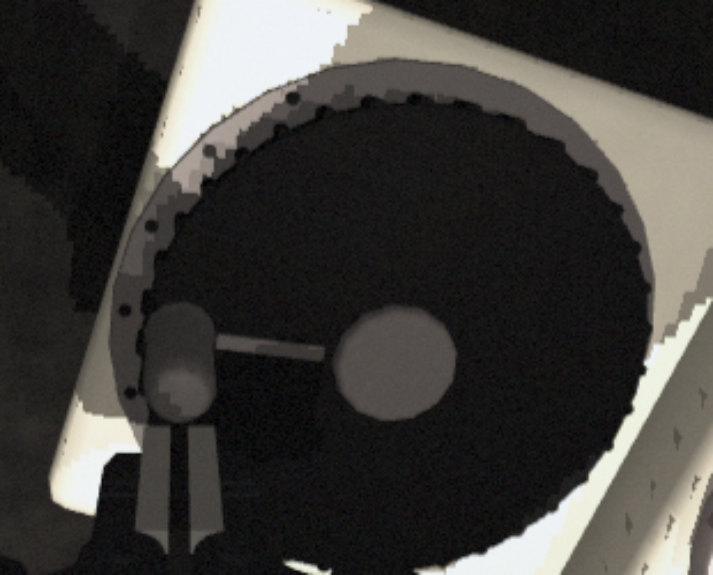

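The dial has settled at about 60°, with the line pointing at dot 3 (125,310); dots 4 to 6 lie beyond. The snap takes about 0.2 s. I make the fourth click the same way, then wait.

```bash
python3 -m crank '[{"rot":[0,0,3],"linear":[1.8,-2,0],"grip":0},{"rot":[0,0,7],"linear":[5,-2.9,0],"grip":0},{"rot":[0,0,9],"linear":[6.6,-3.3,0],"grip":0},{"rot":[0,0,11],"linear":[8.2,-3.6,0],"grip":0},{"rot":[0,0,13],"linear":[9.9,-3.9,0],"grip":0},{"rot":[0,0,14],"linear":[10.8,-4,0],"grip":0}]'; python3 plan.py 68 70 72
python3 -m crank '[{"rot":[0,0,1.5],"linear":[1.2,-0.2,0],"grip":0},{"rot":[0,0,3],"linear":[2.4,-0.3,0],"grip":0},{"rot":[0,0,4.5],"linear":[3.6,-0.3,0],"grip":0},{"rot":[0,0,6],"linear":[4.8,-0.3,0],"grip":0},{"rot":[0,0,6],"linear":[4.8,-0.3,0],"grip":0},{"rot":[0,0,6],"linear":[4.8,-0.3,0],"grip":0},{"rot":[0,0,6],"linear":[4.8,-0.3,0],"grip":0},{"rot":[0,0,6],"linear":[4.8,-0.3,0],"grip":0}]'; python3 plan.py 74
python3 - <<'E'
from cell import eyes
import cv2
d=eyes.snapshot("wrist");cv2.imwrite("pics/w4.png",cv2.resize(d["img"][80:330,200:510],None,fx=2.3,fy=2.3))
E
```

```text
time: 6.58
tcp_pos: [0.4134, -0.2296, 0.0701]
eef_rot: [2.377, 2.054, -0.0]
contact_force: [-0.2, -1.3, -0.0]
grip_width: -0.0001
grip_force: 0.7
[ 0.4134 -0.2296  0.0701] 81.6 [-0.2 -1.3 -0. ] 6.5833
68.0 0.8 [ 0.6 -0.2  2.1]
70.0 2.8 [ 2.1 -0.7  2.1]
72.0 4.8 [ 3.7 -1.2  2.1]
time: 7.25
tcp_pos: [0.4139, -0.2249, 0.07]
eef_rot: [-2.479, -1.929, -0.0]
contact_force: [-0.2, -0.2, -0.3]
grip_width: 0.0001
grip_force: 0.0
[ 0.4139 -0.2249  0.07  ] 75.8 [-0.2 -0.2 -0.3] 7.25
74.0 1.0 [ 0.4 -1.5  2. ]
```

View pics/w4.png

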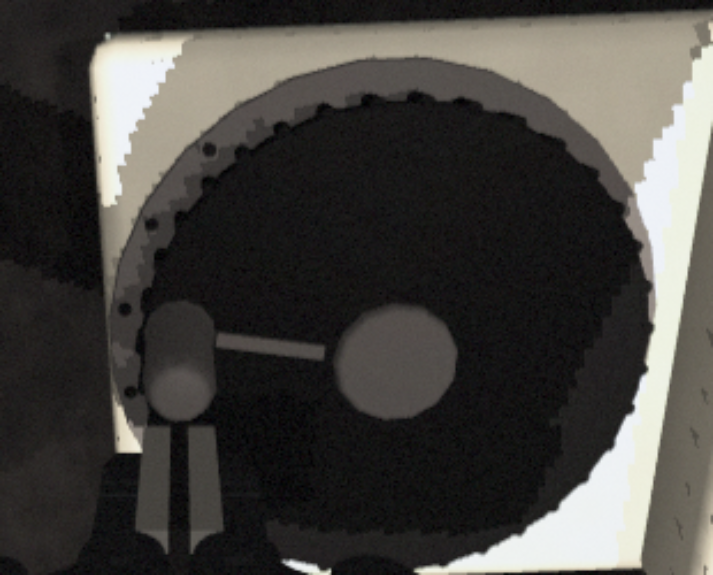

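The dial is now settled at dot 4 (125,310), with only dots 5 (151,224) and 6 (209,149) beyond it. I back off, lift, and check from above.

```bash
python3 -m crank '[{"rot":[0,0,0],"linear":[-4,0,0],"grip":0},{"rot":[0,0,0],"linear":[-10,0,-2],"grip":0},{"rot":[0,0,0],"linear":[-12,0,-30],"grip":0},{"rot":[0,0,0],"linear":[-12,0,-70],"grip":0},{"rot":[0,0,0],"linear":[-12,0,-110],"grip":0},{"rot":[0,0,0],"linear":[-12,0,-150],"grip":0},{"rot":[0,0,0],"linear":[-12,0,-190],"grip":0},{"rot":[0,0,0],"linear":[-12,0,-200],"grip":0}]'
python3 -m crank '[{"rot":[0,0,0],"linear":[-40,0,0],"grip":0},{"rot":[0,0,0],"linear":[-80,0,0],"grip":0},{"rot":[0,0,0],"linear":[-120,0,0],"grip":0},{"rot":[0,0,0],"linear":[-120,0,0],"grip":0},{"rot":[0,0,0],"linear":[-120,0,0],"grip":0}]'
python3 - <<'E'
from cell import eyes
import cv2
d=eyes.snapshot("wrist")["img"];t=eyes.snapshot("top")["img"][150:286,250:370]
cv2.imwrite("pics/f.png",cv2.hconcat([cv2.resize(d,(400,300)),cv2.resize(t,(264,300),interpolation=cv2.INTER_CUBIC)]))
E
```

```text
time: 7.97
tcp_pos: [0.4116, -0.2374, 0.2769]
eef_rot: [2.475, 1.924, 0.004]
contact_force: [1.0, -0.0, 1.2]
grip_width: 0.0
grip_force: 0.0
time: 8.38
tcp_pos: [0.3804, -0.3546, 0.2695]
eef_rot: [-2.482, -1.924, 0.0]
contact_force: [-0.2, 0.7, 0.0]
grip_width: -0.0003
grip_force: 0.0
```

View pics/f.png

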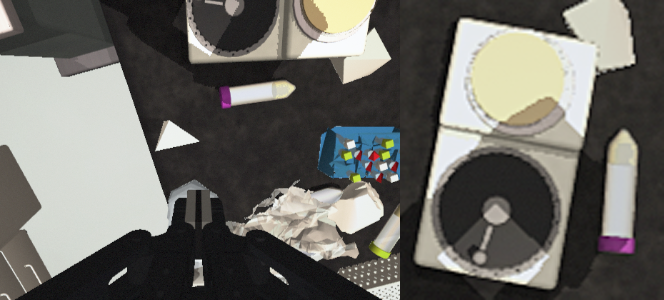

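The top view shows the peg at (480,257) and the hub at (496,211), a world angle of about 160° against the 158.8° expected. The stirrer, dish and tube have not moved.

```bash
python3 -c "
from cell import robot
print(robot.job_done())"
```

```text
the job is handed in; nothing more can be done
None
```

I turned the dial exactly four clicks clockwise and it rests in its fourth stop. The stirrer, dish and tube have not moved in the top view, and the arm went nowhere near the timer. The job is handed in at about 8.5 s.

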